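Relight the bread oven with the spring-return key switch

TASK

Relight the bread oven: take the key with the square head out of the wooden key rack, push it fully home into the key switch on top of the grey burner control box (its pins are sticky, so wiggle it a little if it catches), then turn it a quarter turn clockwise, as far as it goes. The switch springs back when let go, so finish while still gripping the key and holding it turned. Leave the other two keys in the rack and do not push anything else on the counter about.

Things in the scene. Friction and masses are not known exactly. Their poses are not given: they have to be found in the camera images.
- square_key: Key to use, upright in any one of the rack's slots, 70 g. Black head: square plate 10 mm thick (x), 36 wide (y), 14 to 52 mm above the origin. Origin: centre of the underside of its steel shoulder (22 mm dia, 4 thick), which rests on the rack or, when home, on the switch face. z up. Neck 12 mm dia. Flat blade below: 5 mm thick (x), 13 wide (y), 28 long, round tip, same either way round.
- round_key: A key that must stay in the rack: as the square one, but its black head is a round upright knob, 30 mm diameter, 14 to 46 mm above the origin. Same origin and axes.
- bar_key: A key that must stay in the rack: like the square one but its black head is a T with a crossbar 50 mm wide, 8 mm thick and 12 mm tall; its top is 50 mm above the origin. Same origin and axes.
- rack: Fixed wooden key rack, 60 (x) x 200 (y) x 45 mm high, origin at the centre of its underside. Three slots in a row along its y at -62, 0 and +62 mm, each 8 mm (x) by 16 mm (y), right through. The flat key heads stand in line along the row, thickness along the rack's x.
- control_box: Fixed grey burner control box, 150 (x) x 190 (y) x 85 mm high, origin at the centre of its underside. The key switch is let into its top at x -20, y +30 mm; two small clear lamps and a black button on the other side of the top stand up to 14 mm high.
- keyhole (a point): Centre of the keyhole mouth, on the 26 mm square brass face (in a 62 mm steel ring), 89 mm above the counter; turns with the switch. Slot 7 mm along this x, 16.5 along this y, 36 deep, straight down. Two pairs of facing sprung, round-nosed pins stick nearly 3 mm into it from both flats, 10 and 18 mm down: sticky, some 5 to 15 N of downward push to pass, less with small wiggles. Key fits either way round.
- key_switch (a joint): Angle of the key switch in rad: 0 = rest, as found; grows clockwise seen from above to its stop at 1.57 (a quarter turn). A spring drives it back to 0 (about 0.05 N m at rest to 0.14 N m at the stop). The key has about 0.2 rad of rotary play either way in the slot.
- mug: Bystander: white mug, 68 mm diameter, 80 mm tall, behind the rack (origin at the centre of its underside).
- scraper: Bystander: steel dough scraper with a wooden grip, about 105 x 110 mm, 25 mm high, lying in front of the rack (origin at the middle of its underside).
- jar: Bystander: closed amber glass jar, 60 mm diameter, 95 mm tall, behind the control box (origin at the centre of its underside).
- timer: Bystander: white kitchen timer, 50 x 60 x 57 mm high, to the right of the control box (origin at the centre of its underside).
- roll: Bystander: round bread roll, about 76 mm across and 45 mm high, in front of the control box (origin at the centre of its underside).
Things that resemble listed ones, but are neither listed nor needed, are in the scene too. What is shaped like the square_key but green, orange or white is not meant.

How it is judged:
By the outcome, as a careful person would: the job done as asked, in the order asked, and still so for the second after the job is handed in, while the arm keeps its last pose, push and grip.
It also fails if it takes over 59 s, if anything falls off the work surface, if the arm or the gripper's body presses on something with over 40 N, if the wrist force passes 120 N, or if a joint passes its speed limit or range.

ROBOT

A 6-joint arm with a two-finger parallel gripper is mounted at the origin on the work surface. World frame = base frame: x ahead of the robot, y to its left, z up, the work surface at z = 0. Lengths are in m, angles in rad, forces in N, time in s.
With the tool pointing down it reaches from about 0.375 to 0.9 m from the base axis. Payload 3.1 kg.
Tool frame: the origin (TCP) lies midway between the tips of the shut fingers; the grasp point (between the pads) lies manip.grip_depth behind it (manip.grip_depth is the distance from the TCP to the grasp point, in m); z points along the fingers, y is the direction in which the jaws open and shut (so a half turn about z gives the same grasp; the last joint's range is limited). The gripper opens to 85 mm and grips with 20 to 120 N. Pads are 22 mm wide; open, the fingers measure 114 mm over their backs; the gripper's body (76 mm by 85 mm) begins 54 mm behind the grasp point. The pads swing forward as they close: fully open they stand 13 mm farther back than shut.
Start: joints at [1.024, 0.527, 1.433, -0, 1.181, -0.178], TCP at [0.225, 0.583, 0.231] pointing down, gripper open.
Joint ranges: [-3.08, 3.08], [-0.75, 2.2], [0.22, 2.44], [-1.43, 4.57], [0, 2.65], [-2.85, 2.85]. Speed limits (rad/s): [2.79, 2.79, 3.14, 3.14, 3.14, 3.14].

INTERFACE

Orientations are given as a unit quaternion [x, y, z, w].
In Python, from station import manip, vision gives the robot as it stands.
- The arm moves only by the shell command python3 -m crank 'ROWS' [FORCE]. ROWS is JSON, a list of rows, each an object with "grip": the closure, from 0 (fully open) to 1 (shut); "offset": the shift along the tool's x, y, z in mm, a list of three; "angular": the turn, a rotation vector about the tool's x, y, z in degrees, a list of three. A call has 1 to 10 rows; each row is the pose to reach, as a shift and turn from the pose commanded when the call began, along the tool's axes at that moment; what a row does not reach only later rows make up. A row lasts 1/10 s, in which the tool goes at most 50 mm and 8.59 degrees, less where a joint would pass 70% of its speed; a pose out of reach is approached as far as the arm can. A call with a gripper value outside its range is refused whole. The fingers move at their own pace and stop on an object; FORCE is the grip in N (left out, the last holds). Time passes only in rows, so rows that repeat a pose let the fingers close. It gives the time, the measured TCP pose, the force and the opening at its end, in the units of the state.
- manip.sense(): the state, without advancing time (a new reading comes with each control period).
- vision.snapshot(name): name is "side" or "top"; returns a dict with "pixels" (480x640x3 uint8, red, green, blue), "intrinsics" (3x3 intrinsics, pixels), "dist" ([k1, k2, p1, p2, k3] as OpenCV has them; the pictures are not rectified), "R" (3x3) and "t" (3): a world point X has camera coordinates R X + t. Camera axes: x right, y down, z forward; pixel columns grow to the right and rows downward; lengths in m; the calibration is good to about 2 mm. A picture is of the moment at which its call begins. There is no depth.
- manip.sign_off(): hands the job in, once; it reports no verdict.
The state is a dict: "t": time; "q": joint angles; "qd": joint speeds; "tau": joint torques, N m; "tcp_pos": TCP position; "tool_rot": TCP orientation; "force": force on the tool from outside, world axes, zero at the start; "ft_torque": the same for the moment, N m; "finger_gap": opening from 0.0 (shut) to 1.0 (fully open).
Only numpy, scipy, OpenCV 4.12 (cv2) and the standard library are available. Lean on these libraries where they do the work, as an engineer would, in place of code of your own. Each camera call takes 0.05 s, during which the arm holds its last target.

## Working session

There is one attempt and no reset: what is moved stays moved. The work goes in short steps, Python scripts to look and compute and a shell command to move; the robot and the scene stay as the last step left them, time stands still between calls to the robot, and variables do not carry over. Pictures are saved under pics/ and viewed, and the job is handed in when it is done.

```bash
ls; mkdir -p pics; python3 - <<'E'
from station import manip, vision
import cv2
print(manip.grip_depth, manip.sense())
for n in("side","top"):
    s=vision.snapshot(n); cv2.imwrite(f"pics/{n}0.png",s["pixels"][:,:,::-1]); print(n,s["intrinsics"],s["dist"],s["R"],s["t"])
E
```

```text
pics
0.0187 {'t': 0.0, 'q': array([ 1.02449435e+00,  5.28458006e-01,  1.43393208e+00,  1.40010553e-05,
        1.18139283e+00, -1.78518793e-01]), 'qd': array([-6.83366855e-05,  9.21469193e-04,  1.10973785e-03, -4.02768397e-04,
        5.31454686e-04,  5.11291690e-04]), 'tau': array([ 4.00416257e-04, -4.42348838e+01, -1.78024238e+01, -2.22877152e-04,
        8.55603372e-03,  1.95815119e-05]), 'tcp_pos': array([0.2243122 , 0.58257882, 0.23032917]), 'tool_rot': array([ 1.82859436e-01,  9.83138458e-01, -1.02169805e-03, -3.94307436e-04]), 'force': array([ 0.78335612, -0.74262169,  0.84638481]), 'ft_torque': array([-0.03224279, -0.01882849, -0.02738541]), 'finger_gap': 0.9946461969807546}
side [[605.65479752   0.         328.48334602]
 [  0.         605.65479752 238.5048727 ]
 [  0.           0.           1.        ]] [-0.12677807  0.          0.          0.          0.        ] [[-0.97106438 -0.23843691  0.01348388]
 [-0.13030319  0.48166825 -0.86661224]
 [ 0.20013759 -0.84329327 -0.49879997]] [0.54769646 0.16517429 1.03020178]
top [[483.99566022   0.         319.95879159]
 [  0.         483.99566022 245.48353689]
 [  0.           0.           1.        ]] [-0.03927623  0.          0.          0.          0.        ] [[ 0.00886226 -0.99988555  0.01226162]
 [-0.99063026 -0.01045009 -0.13617082]
 [ 0.13628337 -0.01093995 -0.99060949]] [-0.0274195   0.56799221  1.18077171]
```

View pics/side0.png

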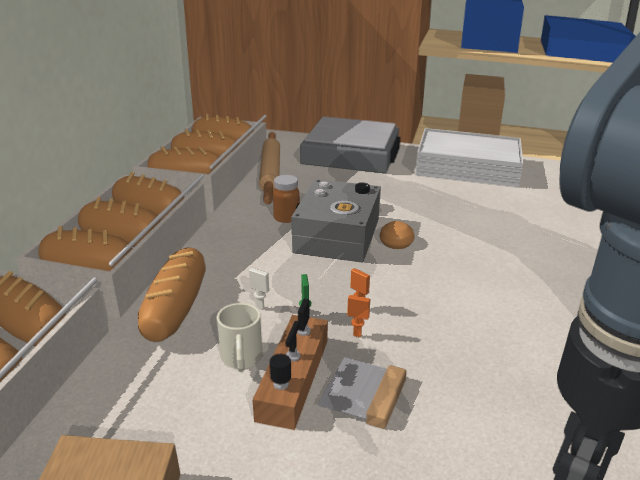

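View pics/top0.png

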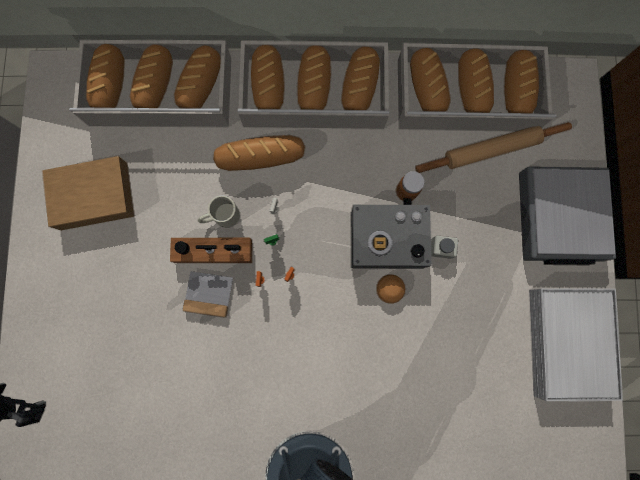

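Overview: the top view shows the rack at about (211,250), the control box at (391,237) and the switch at (380,243). Coloured decoys stand at (275,205) white, (271,240) green, and (258,279) and (290,273) orange. I'll zoom in on the rack and switch.

```bash
python3 - <<'E'
import cv2,numpy as np
s=cv2.imread("pics/side0.png");t=cv2.imread("pics/top0.png")
def c(im,x,y,w,h,k,n): cv2.imwrite("pics/"+n,cv2.resize(im[y:y+h,x:x+w],None,fx=k,fy=k,interpolation=cv2.INTER_CUBIC))
c(s,240,260,140,170,3.5,"cs_rack.png");c(t,160,225,140,70,5.5,"ct_rack.png")
c(s,280,160,120,110,5,"cs_box.png");c(t,340,195,130,80,6,"ct_box.png")
E
```

```text
(no output)
```

View pics/cs_rack.png

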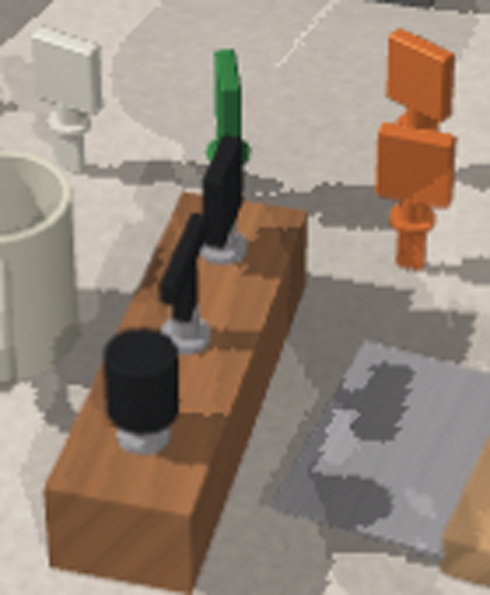

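View pics/ct_rack.png

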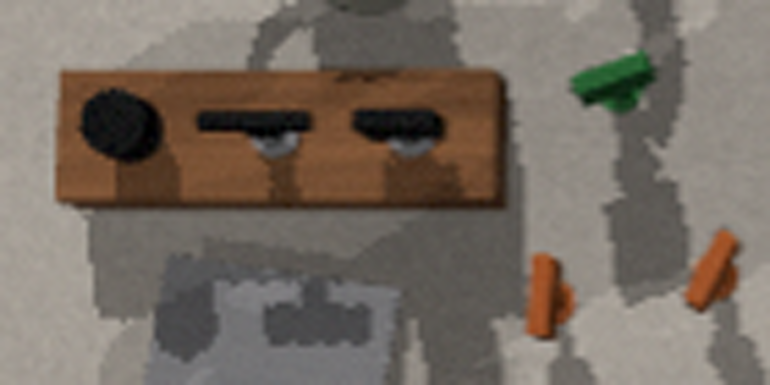

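View pics/cs_box.png

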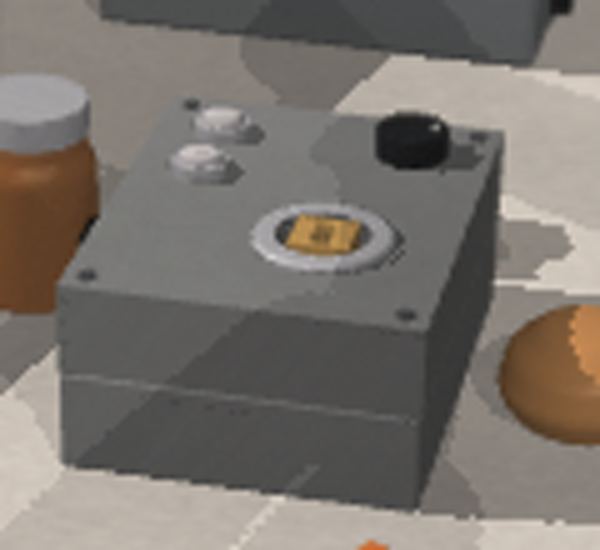

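View pics/ct_box.png

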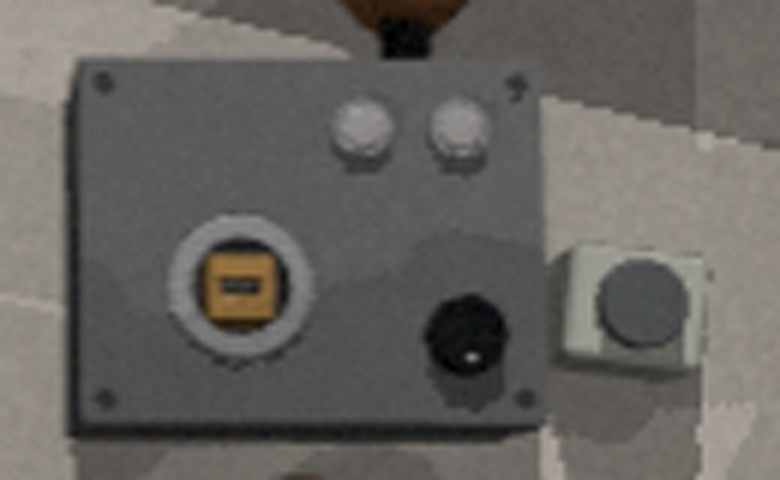

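Candidates for the square key, as top-view pixels:
- Round knob, black: (180,248).
- T-bar, black: (206,248).
- Square plate, black, in the right-most slot: (232,247). In the side view it is at (303,315), a full plate.
- Decoys: white (275,205), green (271,240), orange (258,279) and (290,273).

I choose the black plate at (232,247). Next I measure positions.

```bash
cat > h.py <<'E'
import numpy as np,cv2
from station import manip,vision
def ray(s,px):
    u=cv2.undistortPoints(np.array(px,float).reshape(-1,1,2),s["intrinsics"],s["dist"])[:,0]
    d=np.c_[u,np.ones(len(u))]@s["R"]; return -s["R"].T@s["t"],d
def onz(s,px,z):
    c,d=ray(s,px); return c+d*((z-c[2])/d[:,2])[:,None]
def tri(s1,p1,s2,p2):
    c1,d1=ray(s1,[p1]);c2,d2=ray(s2,[p2]);A=np.c_[d1[0],-d2[0]]
    k=np.linalg.lstsq(A,c2-c1,rcond=None)[0]; a=c1+k[0]*d1[0];b=c2+k[1]*d2[0]; return (a+b)/2,np.linalg.norm(a-b)
def proj(s,P):
    return cv2.projectPoints(np.array(P,float).reshape(-1,3),cv2.Rodrigues(s["R"])[0],s["t"],s["intrinsics"],s["dist"])[0][:,0]
def mask(s,x,y,w,h,lo,hi):
    v=cv2.cvtColor(s["pixels"],cv2.COLOR_RGB2HSV);m=cv2.inRange(v,np.array(lo),np.array(hi));o=np.zeros_like(m);o[y:y+h,x:x+w]=m[y:y+h,x:x+w]
    n,l,st,ce=cv2.connectedComponentsWithStats(o);
    if n<2:return o,None,0
    i=1+np.argmax(st[1:,4]);return (l==i).astype(np.uint8),ce[i],st[i]
E
python3 - <<'E'
from h import *
S=vision.snapshot("side");T=vision.snapshot("top")
print("cam",-S["R"].T@S["t"],-T["R"].T@T["t"])
# rack
m,c,st=mask(T,160,230,100,40,(3,70,40),(20,255,255));m2=cv2.morphologyEx(m,cv2.MORPH_CLOSE,np.ones((15,15)))
cn=max(cv2.findContours(m2,0,2)[0],key=cv2.contourArea);r=cv2.minAreaRect(cn);b=cv2.boxPoints(r);P=onz(T,b,.045)
print("rack",r,"\n",P.round(4),P.mean(0),[np.linalg.norm(P[i]-P[i-1]).round(4) for i in range(4)])
e=P[np.argsort(P[:,1])];v=(e[2:].mean(0)-e[:2].mean(0));print("rack yaw deg",np.degrees(np.arctan2(-v[0],v[1])))
# dark heads
mt,ct,s1=mask(T,221,240,20,15,(0,0,0),(180,255,45));ms,cs,s2=mask(S,296,296,20,38,(0,0,0),(180,255,45))
print("head",ct,s1,cs,s2,tri(T,ct,S,cs))
print(cv2.minAreaRect(max(cv2.findContours(mt,0,2)[0],key=cv2.contourArea)))
# brass
mt,ct,s1=mask(T,365,230,30,30,(12,100,80),(30,255,255));ms,cs,s2=mask(S,330,195,30,25,(10,90,80),(30,255,255))
for m in(mt,ms):m[:]=cv2.morphologyEx(m,cv2.MORPH_CLOSE,np.ones((5,5)))
f=lambda m:(lambda q:(q['m10']/q['m00'],q['m01']/q['m00']))(cv2.moments(m))
print("brass",f(mt),s1,f(ms),s2,tri(T,f(mt),S,f(ms)),onz(T,[f(mt)],.089),onz(S,[f(ms)],.089))
r=cv2.minAreaRect(max(cv2.findContours(mt,0,2)[0],key=cv2.contourArea));print(r)
m,c,st=mask(T,345,200,90,75,(0,0,70),(180,40,125));
cv2.imwrite("pics/mbox.png",m*255)
m=cv2.morphologyEx(m,cv2.MORPH_CLOSE,np.ones((21,21)));r=cv2.minAreaRect(max(cv2.findContours(m,0,2)[0],key=cv2.contourArea));P=onz(T,cv2.boxPoints(r),.085)
print("box",r,P.round(4),P.mean(0),[np.linalg.norm(P[i]-P[i-1]).round(4) for i in range(4)])
E
```

```text
cam [0.34718916 0.91979407 0.6496216 ] [ 0.40199373 -0.00856321  1.24736383]
rack ((210.5, 249.5), (25.0, 81.0), 90.0) 
 [[0.585  0.3553 0.045 ]
 [0.5871 0.1515 0.045 ]
 [0.524  0.1498 0.045 ]
 [0.5218 0.3521 0.045 ]] [0.55447852 0.25218397 0.045     ] [np.float64(0.0632), np.float64(0.2038), np.float64(0.0631), np.float64(0.2024)]
rack yaw deg 0.606988345212274
head [232.08641975 247.19753086] [224 245  17   6  81] [302.68292683 315.24390244] [296 299  13  34 287] (array([0.55785006, 0.19308711, 0.07587105]), np.float64(0.0023528817275473876))
((232.0, 247.5), (5.0, 16.0), 90.0)
brass (379.5859375, 242.0078125) [374 237  12  11 110] (344.42857142857144, 206.73469387755102) [337 203  15   8  98] (array([ 0.57196349, -0.16596264,  0.08743761]), np.float64(0.0007037656304984854)) [[ 0.57138292 -0.16579356  0.089     ]] [[ 0.57170107 -0.16298092  0.089     ]]
((379.5, 242.0), (10.0, 11.0), 90.0)
box ((391.9999694824219, 237.0), (83.99998474121094, 73.99998474121094), 0.0) [[ 0.4934 -0.0943  0.085 ]
 [ 0.6756 -0.0943  0.085 ]
 [ 0.6783 -0.3021  0.085 ]
 [ 0.4952 -0.2977  0.085 ]] [ 0.58561438 -0.19709584  0.085     ] [np.float64(0.2034), np.float64(0.1822), np.float64(0.2078), np.float64(0.1831)]
```

```bash
cat > go.py <<'E'
import sys
from h import *
from scipy.spatial.transform import Rotation as R
def go(x,y,z,yawy):
    s=manip.sense();A=R.from_quat(s["tool_rot"]);a=np.radians(yawy)
    ty=np.array([np.cos(a),np.sin(a),0]);tz=np.array([0,0,-1.]);B=R.from_matrix(np.c_[np.cross(ty,tz),ty,tz])
    print("t",round(s["t"],2),"off mm",(A.inv().apply(np.array([x,y,z])-s["tcp_pos"])*1e3).round(1),"ang",(A.inv()*B).as_rotvec(degrees=True).round(2),"F",s["force"].round(1),"gap",round(s["finger_gap"],3),"tcp",s["tcp_pos"].round(4))
if __name__=="__main__": go(*map(float,sys.argv[1:]))
E
python3 go.py .557 .192 .16 0.3
```

```text
t 0.2 off mm [-450.8 -245.    70.9] ang [-8.000e-02  3.000e-02  6.863e+01] F [-0.1 -0.5 -0.1] gap 1.001 tcp [0.2245 0.5828 0.2307]
```

```bash
python3 -m crank '[{"grip":0.5,"offset":[-45,-24,0],"angular":[0,0,7]},{"grip":0.5,"offset":[-90,-49,0],"angular":[0,0,14]},{"grip":0.5,"offset":[-135,-73,0],"angular":[0,0,21]},{"grip":0.5,"offset":[-180,-98,0],"angular":[0,0,28]},{"grip":0.5,"offset":[-225,-122,0],"angular":[0,0,35]},{"grip":0.5,"offset":[-270,-147,0],"angular":[0,0,42]},{"grip":0.5,"offset":[-315,-171,0],"angular":[0,0,49]},{"grip":0.5,"offset":[-360,-196,0],"angular":[0,0,56]},{"grip":0.5,"offset":[-405,-220,10],"angular":[0,0,63]},{"grip":0.5,"offset":[-450.8,-245,20],"angular":[0,0,68.6]}]' 60; python3 go.py .557 .192 .13 0.3
```

```text
t: 1.2
tcp_pos: [0.5492, 0.2019, 0.2142]
tool_rot: [0.707, 0.707, 0.001, 0.0]
force: [0.6, 0.8, 0.2]
finger_gap: 0.501
t 1.2 off mm [-10.    7.7  84.2] ang [ 0.07 -0.02 -0.24] F [0.6 0.8 0.2] gap 0.501 tcp [0.5492 0.2019 0.2142]
```

```bash
python3 -m crank '[{"grip":0.5,"offset":[0,0,30],"angular":[0,0,0]},{"grip":0.5,"offset":[0,0,60],"angular":[0,0,0]},{"grip":0.5,"offset":[0,0,80],"angular":[0,0,0]},{"grip":0.5,"offset":[0,0,80],"angular":[0,0,0]},{"grip":0.5,"offset":[0,0,80],"angular":[0,0,0]}]'; python3 go.py .557 .192 .061 0.3; python3 - <<'E'
from h import *
for n,x,y in(("side",220,200),("top",140,180)):
    s=vision.snapshot(n);cv2.imwrite(f"pics/{n}1.png",cv2.resize(s["pixels"][y:y+200,x:x+170,::-1],None,fx=3,fy=3))
E
```

```text
t: 1.7
tcp_pos: [0.5479, 0.2037, 0.134]
tool_rot: [0.705, 0.709, -0.0, -0.0]
force: [-0.3, -0.6, 1.3]
finger_gap: 0.498
t 1.7 off mm [-11.7   9.1  73. ] ang [-0.02  0.01  0.03] F [-0.3 -0.6  1.3] gap 0.498 tcp [0.5479 0.2037 0.134 ]
```

View pics/side1.png

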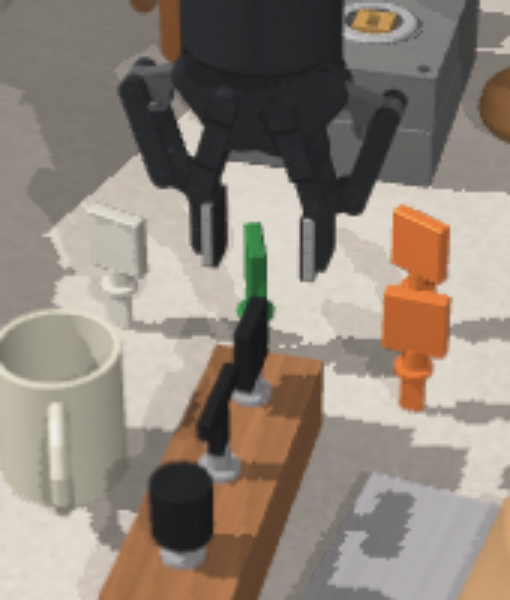

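View pics/top1.png

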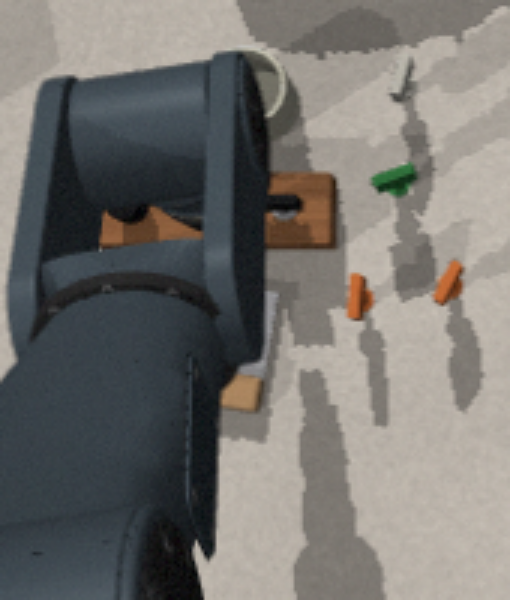

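The side view (crop) shows the gripper straddling the line of the black square plate at crop (252,345), with the mug clear at left. The last move was clipped by about 15 mm, so I correct laterally and then go down.

```bash
python3 -m crank '[{"grip":0.5,"offset":[-12,9,0],"angular":[0,0,0]},{"grip":0.5,"offset":[-12,9,0],"angular":[0,0,0]},{"grip":0.5,"offset":[-12,9,20],"angular":[0,0,0]},{"grip":0.5,"offset":[-12,9,40],"angular":[0,0,0]},{"grip":0.5,"offset":[-12,9,60],"angular":[0,0,0]},{"grip":0.5,"offset":[-12,9,72],"angular":[0,0,0]},{"grip":0.5,"offset":[-12,9,72],"angular":[0,0,0]},{"grip":0.5,"offset":[-12,9,72],"angular":[0,0,0]}]'; python3 go.py .557 .192 .061 0.3; python3 - <<'E'
from h import *
for n,x,y in(("side",220,200),):
    s=vision.snapshot(n);cv2.imwrite(f"pics/{n}2.png",cv2.resize(s["pixels"][y:y+200,x:x+170,::-1],None,fx=3,fy=3))
E
```

```text
t: 2.6
tcp_pos: [0.5574, 0.1916, 0.0624]
tool_rot: [0.705, 0.709, 0.0, 0.0]
force: [0.3, -0.9, -0.1]
finger_gap: 0.501
t 2.6 off mm [ 0.4 -0.4  1.4] ang [ 0.04 -0.    0.02] F [ 0.3 -0.9 -0.1] gap 0.501 tcp [0.5574 0.1916 0.0624]
```

View pics/side2.png

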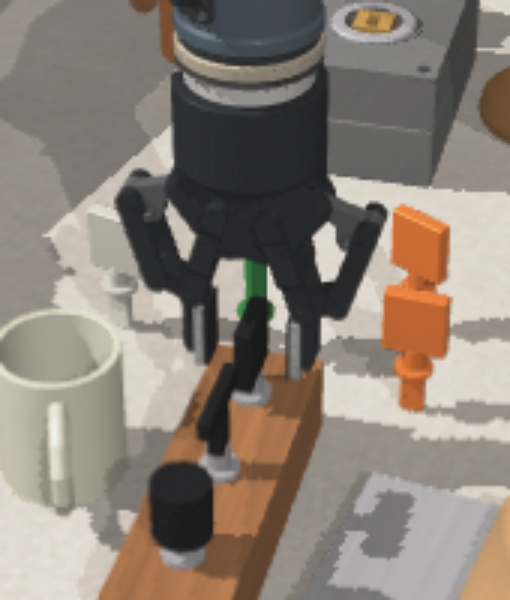

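The pads, at crop (205,330) and (297,345), straddle the square head at (252,340). Close the gripper.

```bash
python3 -m crank '[{"grip":1,"offset":[0,0,0],"angular":[0,0,0]},{"grip":1,"offset":[0,0,0],"angular":[0,0,0]},{"grip":1,"offset":[0,0,0],"angular":[0,0,0]},{"grip":1,"offset":[0,0,0],"angular":[0,0,0]},{"grip":1,"offset":[0,0,0],"angular":[0,0,0]},{"grip":1,"offset":[0,0,0],"angular":[0,0,0]},{"grip":1,"offset":[0,0,0],"angular":[0,0,0]},{"grip":1,"offset":[0,0,0],"angular":[0,0,0]}]' 80
```

```text
t: 3.45
tcp_pos: [0.5576, 0.1918, 0.063]
tool_rot: [0.705, 0.709, 0.001, 0.001]
force: [-0.8, 0.1, 5.9]
finger_gap: 0.104
```

```bash
python3 -m crank '[{"grip":1,"offset":[0,0,-15],"angular":[0,0,0]},{"grip":1,"offset":[0,0,-35],"angular":[0,0,0]},{"grip":1,"offset":[0,0,-65],"angular":[0,0,0]},{"grip":1,"offset":[0,0,-100],"angular":[0,0,0]},{"grip":1,"offset":[0,0,-130],"angular":[0,0,0]},{"grip":1,"offset":[0,0,-140],"angular":[0,0,0]},{"grip":1,"offset":[0,0,-140],"angular":[0,0,0]}]'; python3 go.py .571 -.1655 .20 0; python3 - <<'E'
from h import *
for n,x,y in(("side",220,160),("top",140,180)):
    s=vision.snapshot(n);cv2.imwrite(f"pics/{n}3.png",cv2.resize(s["pixels"][y:y+200,x:x+170,::-1],None,fx=3,fy=3))
E
```

```text
t: 4.15
tcp_pos: [0.5575, 0.1918, 0.2038]
tool_rot: [0.705, 0.709, 0.001, 0.001]
force: [0.0, 1.3, -0.5]
finger_gap: 0.107
t 4.15 off mm [-357.4   11.4    3.6] ang [ 0.2  -0.03  0.33] F [ 0.   1.3 -0.5] gap 0.107 tcp [0.5575 0.1918 0.2038]
```

View pics/side3.png

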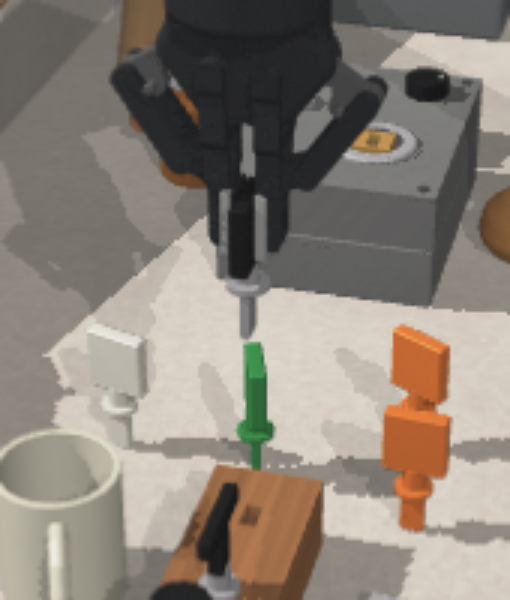

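The side crop shows the key hanging straight with its blade tip at (248,335). The slot is empty at (250,516) and the T and round keys are still in the rack. Transport to the switch.

```bash
python3 - <<'E'
from h import *
S=vision.snapshot("side")
print(onz(S,[(220+250.5/3-.5,160+516.5/3-.5)],.045))
E
python3 -m crank '[{"grip":1,"offset":[-20,1,0],"angular":[0,0,0]},{"grip":1,"offset":[-60,2,0],"angular":[0,0,0]},{"grip":1,"offset":[-100,3,0],"angular":[0,0,0]},{"grip":1,"offset":[-140,4,0],"angular":[0,0,0]},{"grip":1,"offset":[-180,6,0],"angular":[0,0,0]},{"grip":1,"offset":[-220,7,0],"angular":[0,0,0]},{"grip":1,"offset":[-260,8,0],"angular":[0,0,0]},{"grip":1,"offset":[-300,9,0],"angular":[0,0,0]},{"grip":1,"offset":[-335,10,0],"angular":[0,0,0]},{"grip":1,"offset":[-357,11,0],"angular":[0,0,0]}]'; python3 go.py .571 -.1655 .16 0
```

```text
[[0.55826565 0.1950405  0.045     ]]
t: 5.3
tcp_pos: [0.5689, -0.1677, 0.1998]
tool_rot: [0.706, 0.708, -0.001, -0.002]
force: [0.9, -0.3, -0.1]
finger_gap: 0.102
t 5.3 off mm [ 2.2  2.3 39.8] ang [-0.19 -0.06  0.2 ] F [ 0.9 -0.3 -0.1] gap 0.102 tcp [ 0.5689 -0.1677  0.1998]
```

```bash
python3 -m crank '[{"grip":1,"offset":[1,2,20],"angular":[0,0,0.3]},{"grip":1,"offset":[1,2,40],"angular":[0,0,0.3]},{"grip":1,"offset":[1,2,55],"angular":[0,0,0.3]},{"grip":1,"offset":[1,2,55],"angular":[0,0,0.3]},{"grip":1,"offset":[1,2,55],"angular":[0,0,0.3]}]'; python3 go.py .571 -.1664 .140 0;  python3 - <<'E'
from h import *
s=vision.snapshot("side");cv2.imwrite("pics/side4.png",cv2.resize(s["pixels"][140:240,280:400,::-1],None,fx=6,fy=6,interpolation=cv2.INTER_CUBIC))
s=vision.snapshot("top");cv2.imwrite("pics/top4.png",cv2.resize(s["pixels"][195:275,330:440,::-1],None,fx=6,fy=6,interpolation=cv2.INTER_CUBIC))
E
```

```text
t: 5.8
tcp_pos: [0.5711, -0.1639, 0.1456]
tool_rot: [0.707, 0.707, -0.001, -0.002]
force: [-0.1, -0.3, -1.4]
finger_gap: 0.102
t 5.8 off mm [-2.5 -0.1  5.6] ang [-0.16 -0.08  0.03] F [-0.1 -0.3 -1.4] gap 0.102 tcp [ 0.5711 -0.1639  0.1456]
```

View pics/side4.png

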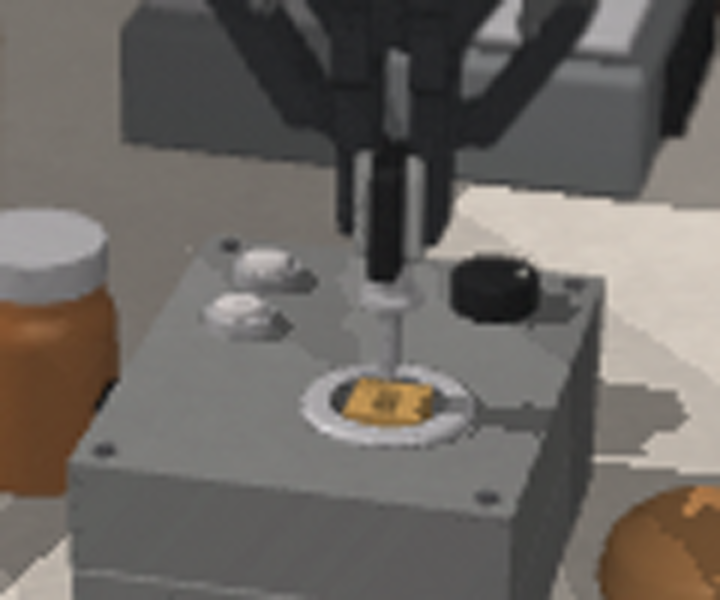

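View pics/top4.png

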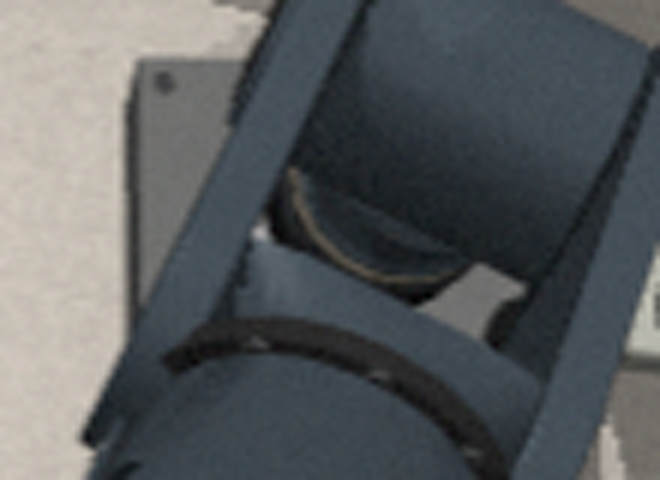

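```bash
python3 - <<'E'
from h import *
s=vision.snapshot("side")
q=cv2.imread("pics/side4.png")
g=cv2.cvtColor(q,cv2.COLOR_BGR2GRAY)
for r in(325,335,345,355,365,372,378,384): print(r,g[r,372:414:3])
T=manip.sense()["tcp_pos"];print(T)
def z6(P): p=proj(s,P);return ((p-[280,140]+.5)*6).round(1)
ox=T[0];
for dy in(0,.002,.004):
    print(dy,"shoulder",z6([[ox,T[1]+dy,T[2]-.018]]),"tip",z6([[ox,T[1]+dy,T[2]-.046]]), "head top",z6([[ox,T[1]+dy,T[2]+.034]]))
print("brass ctr -> ",z6([[.571,-.1655,.089],[.571,-.163,.089]]))
m,c,st=mask(s,330,195,30,25,(10,90,80),(30,255,255));m=cv2.morphologyEx(m,cv2.MORPH_CLOSE,np.ones((5,5)));k=cv2.moments(m);p=(k['m10']/k['m00'],k['m01']/k['m00']);print(p,onz(s,[p],.089))
# steel ring center
E
```

```text
325 [124 124 123 122 122 119 113 103  91  91 108 125 126 124]
335 [123 123 124 123 121 117 114 108  96  94 109 125 126 124]
345 [123 123 122 122 125 122 115 104  93  94 110 126 126 124]
355 [125 124 123 123 125 123 114 104  95  96 110 124 126 125]
365 [145 143 133 122 117 111 105 104 108 121 139 148 139 131]
372 [134 134 133 129 125 119 108 111 134 157 161 163 167 173]
378 [112 115 113 112 118 117 105  96 102 108 102  99 104 114]
384 [124 123 119 117 122 126 124 122 123 124 123 121 120 119]
[ 0.572373   -0.16438057  0.14757629]
0 shoulder [[391.7 293.5]] tip [[389.5 368.3]] head top [[395.8 150.3]]
0.002 shoulder [[390.4 296. ]] tip [[388.2 370.8]] head top [[394.5 152.6]]
0.004 shoulder [[389.1 298.4]] tip [[387.  373.4]] head top [[393.2 154.9]]
brass ctr ->  [[393.2 400.4]
 [391.6 403.6]]
(344.42857142857144, 206.73469387755102) [[ 0.57170107 -0.16298092  0.089     ]]
```

```bash
python3 - <<'E'
from h import *
for i in range(2): print(manip.sense()["tcp_pos"].round(4),manip.sense()["t"])
s=vision.snapshot("side");print(manip.sense()["tcp_pos"].round(4),manip.sense()["t"])
cv2.imwrite("pics/side5.png",cv2.resize(s["pixels"][160:215,325:375,::-1],None,fx=12,fy=10.9,interpolation=cv2.INTER_NEAREST))
print(s["pixels"][185:206,340:352].sum(2)//3)
E
```

```text
[ 0.5724 -0.1644  0.1476] 5.95
[ 0.5724 -0.1644  0.1476] 5.95
[ 0.5724 -0.1644  0.1478] 6.0
[[138  55  28  29  29  60 109 111 122 124 125 124]
 [148 139 126 111 110 111 108 101 111 119 126 125]
 [148 145 128 113 114 113 108 102 111 111 125 125]
 [157 156 161 153 138 138 110 110 102 115 126 127]
 [137 130 141 153 150 146 139 118 106 101 125 127]
 [126 129 140 124 116 117 115 115 115 125 126 126]
 [124 124 117  95  93  82 101 125 125 125 124 124]
 [125 124 114 112 111  78 112 123 123 123 123 123]
 [122 123 123 112 111  89 114 121 123 123 122 123]
 [123 123 124 123 123  89 115 123 123 123 122 123]
 [123 123 123 123 122  88 114 123 123 122 123 124]
 [124 123 123 123 122  89 114 123 123 123 123 124]
 [124 122 122 112 111  89 114 122 123 123 122 124]
 [122 123 124 123 113  88 114 122 122 121 123 123]
 [125 125 124 123 114  89 122 123 122 123 123 124]
 [124 135 123 122 113  96 132 131 111 122 123 123]
 [150 150 145 129 114 126 165 166 164 173 152 136]
 [119 121 141 114  97 125 145 143 159 172 168 163]
 [121 103 119 101 105  93  89  82  89 107 163 160]
 [125 137 136 117 117 128 135 142 135 124 118 129]
 [138 140 139 100 102 109 111 140 138 137 135 119]]
```

View pics/side5.png

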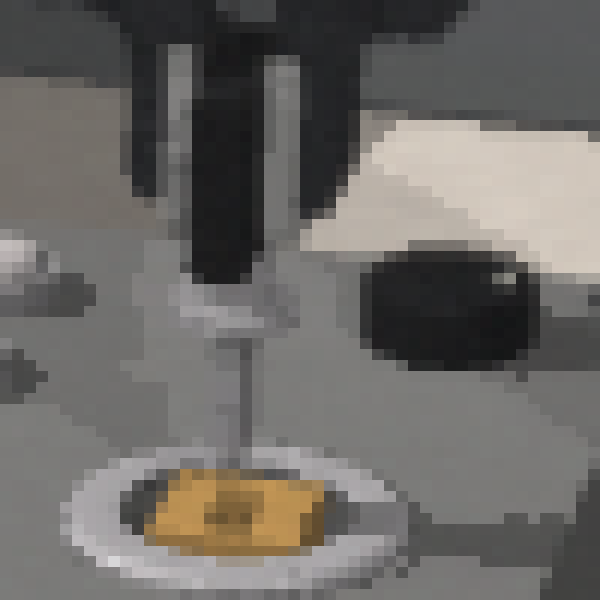

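```bash
python3 - <<'E'
from h import *
s=vision.snapshot("side");T=manip.sense()["tcp_pos"];print(T.round(4))
print("slot",onz(s,[(343.7,206.3),(344.2,206.3)],.089))
a=np.linspace(0,2*np.pi,60)
for dy in(-.002,0,.002,.004):
    c=T+[0,dy,-.018]
    o=[]
    for z in(0,.004): o.append(np.c_[c[0]+.011*np.cos(a),c[1]+.011*np.sin(a),np.full(60,c[2]+z)])
    p=proj(s,np.vstack(o));h=proj(s,[c+[sx*.005,sy*.018,.014] for sx in(-1,1) for sy in(-1,1)])
    b=proj(s,[c+[sx*.0025,sy*.0065,-.012] for sx in(-1,1) for sy in(-1,1)])
    print(dy,"sh",p.min(0).round(1),p.max(0).round(1),"head bottom",h.min(0).round(1),h.max(0).round(1),"blade col",b[:,0].round(1))
im=s["pixels"].sum(2)//3
print(im[183:193,336:353]); print(s["pixels"][203:211,338:352].astype(int)[:,:,0])
E
```

```text
[ 0.5724 -0.1644  0.1478]
slot [[ 0.57356615 -0.1645048   0.089     ]
 [ 0.57257774 -0.16477637  0.089     ]]
-0.002 sh [339.5 183.8] [350.5 190.2] head bottom [340.8 177.7] [349.5 185.5] blade col [346.7 345.4 344.3 342.9]
0 sh [339.3 184.2] [350.3 190.6] head bottom [340.5 178.1] [349.3 185.9] blade col [346.5 345.1 344.1 342.7]
0.002 sh [339.1 184.6] [350.1 191.1] head bottom [340.3 178.5] [349.1 186.3] blade col [346.3 344.9 343.9 342.5]
0.004 sh [338.9 185. ] [349.9 191.5] head bottom [340.1 178.9] [348.9 186.7] blade col [346.1 344.7 343.7 342.3]
[[114 125 127 125  79  29  28  27  28  26  64 102 126 124 116 117 118]
 [113 125 125 125  76  28  27  26  28  48 106 103 126 125 123 122 111]
 [126 125 125 125 132  55  51  27  32  89 109 113 122 124 125 125 124]
 [126 127 128 136 147 141 125 110 110 112 108  99 112 119 126 126 125]
 [126 126 126 140 148 147 127 113 115 113 108 104 110 111 125 125 125]
 [114 126 127 134 160 158 161 153 138 139 148 110 108 105 125 126 126]
 [113 127 127 129 136 127 149 144 150 146 140 108 108 105 125 125 126]
 [113 124 124 126 126 129 130 122 116 116 114 116 115 126 127 127 125]
 [110 123 123 123 124 124 118  93  89  79 113 124 125 124 125 125 124]
 [122 124 125 124 125 125 124 111 110  77 114 123 123 123 122 124 123]]
[[ 91 108 165 136 154 126 131 106 102  83  90 109 164 162]
 [ 73 146 169 186 184 158 159 173 183 192 184 159 151 164]
 [103 187 187 190 187 135 138 146 150 190 187 185 185 160]
 [158 185 187 187 156 125 125 126 149 185 186 186 186 106]
 [190 190 187 185 122 107 125 107 168 187 186 184 119  97]
 [177 179 192 190 164 141 140 138 192 190 189 186 120  97]
 [140 142 142 144 155 152 162 154 176 177 188 189  98  98]
 [172 151 146 133 143 140 136 138 140 143 140 132 133 169]]
```

Side zoom: shoulder centre is about (344,188), blade column about 344, and keyhole slot about (343.9,206.4). All agree to about 1–2 mm, so I shift x by about -1 mm and probe the mouth.

```bash
python3 -m crank '[{"grip":1,"offset":[0,-1,0],"angular":[0,0,0]},{"grip":1,"offset":[0,-1,4],"angular":[0,0,0]},{"grip":1,"offset":[0,-1,8],"angular":[0,0,0]},{"grip":1,"offset":[0,-1,12],"angular":[0,0,0]},{"grip":1,"offset":[0,-1,15],"angular":[0,0,0]},{"grip":1,"offset":[0,-1,17],"angular":[0,0,0]},{"grip":1,"offset":[0,-1,17],"angular":[0,0,0]}]'; python3 go.py .5714 -.1645 .130 0;
```

```text
t: 6.75
tcp_pos: [0.5713, -0.165, 0.1298]
tool_rot: [0.707, 0.707, -0.0, 0.001]
force: [-0.2, -2.8, -3.0]
finger_gap: 0.103
t 6.75 off mm [ 0.5  0.1 -0.2] ang [0.05 0.07 0.03] F [-0.2 -2.8 -3. ] gap 0.103 tcp [ 0.5713 -0.165   0.1298]
```

```bash
cat > look.py <<'E'
from h import *
import sys
s=vision.snapshot("side");cv2.imwrite(sys.argv[1],cv2.resize(s["pixels"][155:225,310:380,::-1],None,fx=8,fy=8,interpolation=cv2.INTER_NEAREST))
q=manip.sense();print(q["force"].round(1),q["ft_torque"].round(2),q["tcp_pos"].round(4),q["t"])
E
python3 look.py pics/s6.png
```

```text
[ 0.2 -3.1 -2.6] [-0.6  -0.12 -0.05] [ 0.5713 -0.1649  0.1299] 6.8
```

View pics/s6.png

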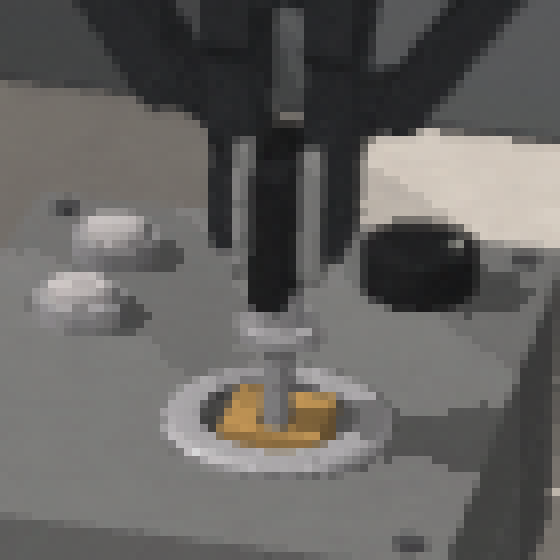

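```bash
python3 -m crank '[{"grip":1,"offset":[-1,0,0],"angular":[0,0,0]},{"grip":1,"offset":[-1,0,1],"angular":[0,0,0]},{"grip":1,"offset":[-1,0,2],"angular":[0,0,0]},{"grip":1,"offset":[-1,0,3],"angular":[0,0,0]},{"grip":1,"offset":[-1,0,4],"angular":[0,0,0]},{"grip":1,"offset":[-1,0,4],"angular":[0,0,0]}]'; python3 look.py pics/s7.png
```

```text
t: 7.4
tcp_pos: [0.5715, -0.1653, 0.1266]
tool_rot: [0.707, 0.707, 0.0, 0.001]
force: [0.3, 0.1, 3.6]
finger_gap: 0.101
[ 1.7 -1.8  3.6] [-0.03 -0.19  0.  ] [ 0.5715 -0.1653  0.1266] 7.45
```

View pics/s7.png

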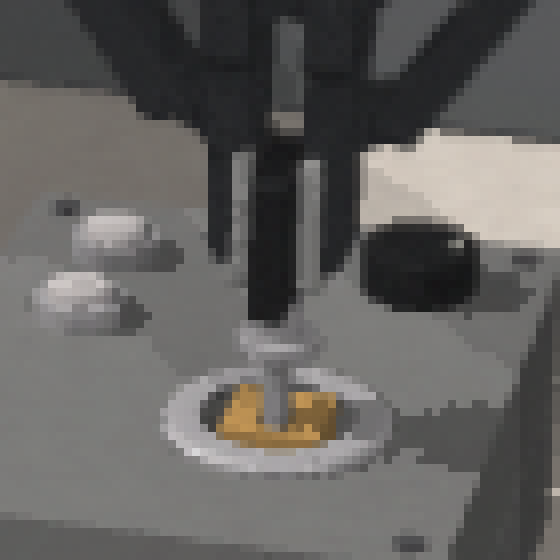

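The blade is entering the slot: the visible blade is shorter while its bottom stays at (277,425). Now push through the pins with small wiggles.

```bash
python3 -m crank '[{"grip":1,"offset":[0,0,1.5],"angular":[0,0,2]},{"grip":1,"offset":[0,0,2.5],"angular":[0,0,-2]},{"grip":1,"offset":[0,0,3.5],"angular":[0,0,2]},{"grip":1,"offset":[0,0,4.5],"angular":[0,0,-2]},{"grip":1,"offset":[0,0,5.5],"angular":[0,0,2]},{"grip":1,"offset":[0,0,6],"angular":[0,0,-2]},{"grip":1,"offset":[0,0,6],"angular":[0,0,0]}]' 100; python3 go.py .5714 -.1655 .107 0;
```

```text
t: 8.15
tcp_pos: [0.5716, -0.1653, 0.1202]
tool_rot: [0.707, 0.707, 0.001, 0.001]
force: [1.3, -0.6, 1.3]
finger_gap: 0.1
t 8.15 off mm [-0.2 -0.2 13.2] ang [0.1  0.02 0.03] F [ 1.3 -0.6  1.3] gap 0.1 tcp [ 0.5716 -0.1653  0.1202]
```

```bash
python3 -m crank '[{"grip":1,"offset":[0,0,1],"angular":[0,0,2]},{"grip":1,"offset":[0,0,2],"angular":[0,0,-2]},{"grip":1,"offset":[0,0,3],"angular":[0,0,2]},{"grip":1,"offset":[0,0,4],"angular":[0,0,-2]},{"grip":1,"offset":[0,0,5],"angular":[0,0,2]},{"grip":1,"offset":[0,0,6],"angular":[0,0,-2]},{"grip":1,"offset":[0,0,7],"angular":[0,0,2]},{"grip":1,"offset":[0,0,8],"angular":[0,0,-2]},{"grip":1,"offset":[0,0,8],"angular":[0,0,0]}]'; python3 look.py pics/s8.png
```

```text
t: 9.05
tcp_pos: [0.5717, -0.1654, 0.1131]
tool_rot: [0.707, 0.707, 0.001, 0.001]
force: [-0.0, 0.8, 4.8]
finger_gap: 0.104
[ 0.3 -0.3  6.3] [-0.07 -0.14  0.03] [ 0.5717 -0.1654  0.113 ] 9.1
```

View pics/s8.png

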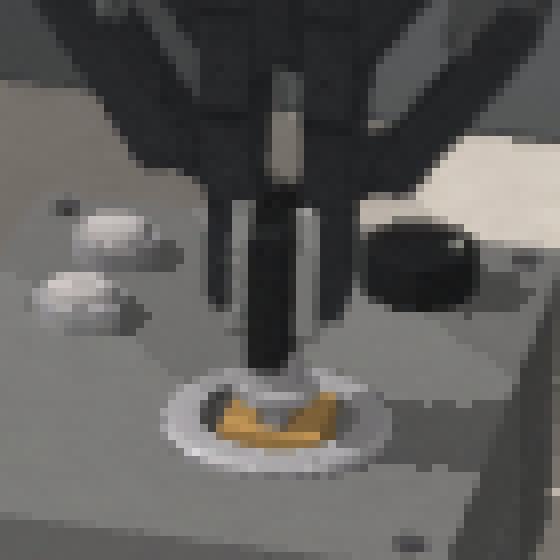

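```bash
python3 -m crank '[{"grip":1,"offset":[0,0,1],"angular":[0,0,2]},{"grip":1,"offset":[0,0,2],"angular":[0,0,-2]},{"grip":1,"offset":[0,0,3],"angular":[0,0,2]},{"grip":1,"offset":[0,0,4],"angular":[0,0,-2]},{"grip":1,"offset":[0,0,5],"angular":[0,0,2]},{"grip":1,"offset":[0,0,5.5],"angular":[0,0,0]}]'; python3 look.py pics/s9.png;python3 -m crank '[{"grip":1,"offset":[0,0,0.7],"angular":[0,0,2]},{"grip":1,"offset":[0,0,1.2],"angular":[0,0,-2]},{"grip":1,"offset":[0,0,1.2],"angular":[0,0,0]}]';python3 look.py pics/s10.png
```

```text
t: 9.7
tcp_pos: [0.5716, -0.1653, 0.1072]
tool_rot: [0.707, 0.707, 0.001, 0.001]
force: [0.8, -0.0, 4.2]
finger_gap: 0.103
[ 0.4 -0.4  3.9] [-0.04 -0.21  0.05] [ 0.5716 -0.1653  0.107 ] 9.75
t: 10.05
tcp_pos: [0.5717, -0.1653, 0.1069]
tool_rot: [0.707, 0.707, 0.001, 0.001]
force: [0.4, -0.1, 10.4]
finger_gap: 0.1
[ 0.3  0.2 10.9] [0.06 0.08 0.  ] [ 0.5717 -0.1653  0.107 ] 10.1
```

View pics/s10.png

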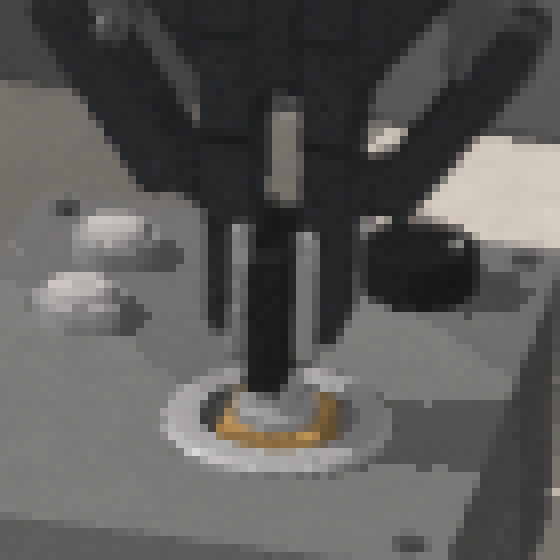

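The shoulder sits on the brass face at (277,410), and z has stopped at the expected 0.107 with force rising. I push once more to confirm it is home, then turn clockwise (positive about tool z).

```bash
python3 -m crank '[{"grip":1,"offset":[0,0,1],"angular":[0,0,2]},{"grip":1,"offset":[0,0,1],"angular":[0,0,-2]},{"grip":1,"offset":[0,0,1],"angular":[0,0,0]}]' 120;python3 -m crank '[{"grip":1,"offset":[0,0,0],"angular":[0,0,4]},{"grip":1,"offset":[0,0,0],"angular":[0,0,8]},{"grip":1,"offset":[0,0,0],"angular":[0,0,12]},{"grip":1,"offset":[0,0,0],"angular":[0,0,16]},{"grip":1,"offset":[0,0,0],"angular":[0,0,20]},{"grip":1,"offset":[0,0,0],"angular":[0,0,25]},{"grip":1,"offset":[0,0,0],"angular":[0,0,30]},{"grip":1,"offset":[0,0,0],"angular":[0,0,30]}]';python3 look.py pics/s11.png
```

```text
t: 10.4
tcp_pos: [0.5718, -0.1654, 0.1069]
tool_rot: [0.707, 0.707, 0.001, 0.001]
force: [-2.0, 1.0, 16.2]
finger_gap: 0.094
t: 11.2
tcp_pos: [0.5716, -0.1654, 0.1069]
tool_rot: [0.866, 0.5, 0.001, 0.001]
force: [-2.2, 0.2, 16.0]
finger_gap: 0.097
[-0.9  1.1 15.8] [0.19 0.41 0.06] [ 0.5716 -0.1654  0.1069] 11.25
```

View pics/s11.png

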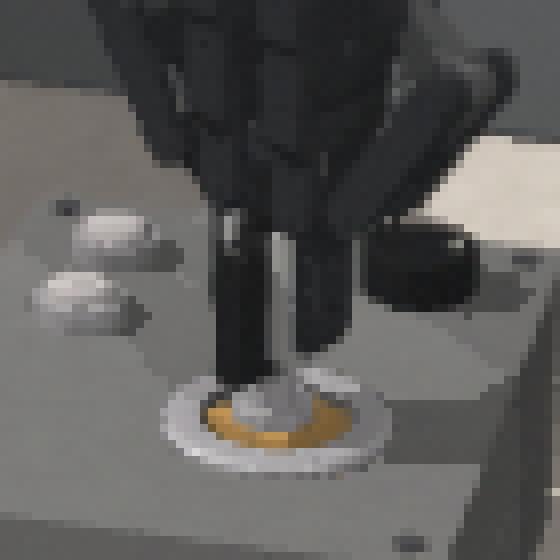

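The brass face has turned with the key and lateral force is low. Continue.

```bash
python3 -m crank '[{"grip":1,"offset":[0,0,0],"angular":[0,0,5]},{"grip":1,"offset":[0,0,0],"angular":[0,0,10]},{"grip":1,"offset":[0,0,0],"angular":[0,0,15]},{"grip":1,"offset":[0,0,0],"angular":[0,0,20]},{"grip":1,"offset":[0,0,0],"angular":[0,0,25]},{"grip":1,"offset":[0,0,0],"angular":[0,0,30]},{"grip":1,"offset":[0,0,0],"angular":[0,0,35]},{"grip":1,"offset":[0,0,0],"angular":[0,0,40]},{"grip":1,"offset":[0,0,0],"angular":[0,0,45]},{"grip":1,"offset":[0,0,0],"angular":[0,0,45]}]';python3 look.py pics/s12.png; python3 -m crank '[{"grip":1,"offset":[0,0,0],"angular":[0,0,5]},{"grip":1,"offset":[0,0,0],"angular":[0,0,10]},{"grip":1,"offset":[0,0,0],"angular":[0,0,15]},{"grip":1,"offset":[0,0,0],"angular":[0,0,18]},{"grip":1,"offset":[0,0,0],"angular":[0,0,18]}]';python3 look.py pics/s13.png
```

```text
t: 12.25
tcp_pos: [0.5714, -0.1654, 0.1069]
tool_rot: [0.991, 0.13, 0.001, 0.001]
force: [-2.7, -0.2, 16.2]
finger_gap: 0.101
[-1.9  1.1 16.5] [0.14 0.45 0.13] [ 0.5714 -0.1654  0.1069] 12.3
t: 12.8
tcp_pos: [0.5712, -0.1653, 0.1069]
tool_rot: [1.0, -0.026, 0.001, 0.0]
force: [-2.1, 1.4, 16.5]
finger_gap: 0.099
[-2.7  1.6 16. ] [0.13 0.48 0.15] [ 0.5712 -0.1653  0.1069] 12.85
```

View pics/s13.png

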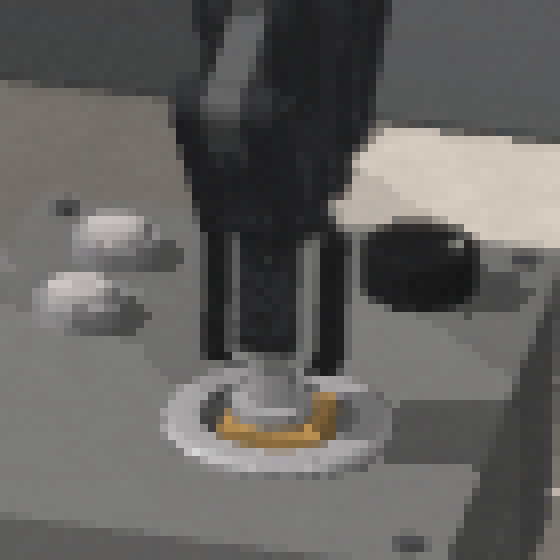

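```bash
python3 -m crank '[{"grip":1,"offset":[0,0,0],"angular":[0,0,3]},{"grip":1,"offset":[0,0,0],"angular":[0,0,6]},{"grip":1,"offset":[0,0,0],"angular":[0,0,6]},{"grip":1,"offset":[0,0,0],"angular":[0,0,6]}]';python3 look.py pics/s14.png;python3 -m crank '[{"grip":1,"offset":[0,0,0],"angular":[0,0,3]},{"grip":1,"offset":[0,0,0],"angular":[0,0,5]},{"grip":1,"offset":[0,0,0],"angular":[0,0,5]},{"grip":1,"offset":[0,0,0],"angular":[0,0,5]}]';python3 look.py pics/s15.png
```

```text
t: 13.25
tcp_pos: [0.5711, -0.1651, 0.1069]
tool_rot: [0.997, -0.078, 0.001, 0.0]
force: [-2.8, 1.4, 16.4]
finger_gap: 0.101
[-2.7  1.6 17.7] [0.25 0.49 0.14] [ 0.5711 -0.1651  0.1069] 13.3
t: 13.7
tcp_pos: [0.5712, -0.1648, 0.1069]
tool_rot: [0.993, -0.121, 0.001, 0.0]
force: [-2.2, 2.2, 16.4]
finger_gap: 0.099
[-2.6  2.1 16.8] [0.35 0.48 0.42] [ 0.5712 -0.1648  0.1069] 13.75
```

The torque jumped from 0.14 to 0.42 N m between 99° and 104°, so the stop has been reached. I hold and check.

```bash
python3 -m crank '[{"grip":1,"offset":[0,0,0],"angular":[0,0,0]},{"grip":1,"offset":[0,0,0],"angular":[0,0,0]},{"grip":1,"offset":[0,0,0],"angular":[0,0,0]},{"grip":1,"offset":[0,0,0],"angular":[0,0,0]},{"grip":1,"offset":[0,0,0],"angular":[0,0,0]},{"grip":1,"offset":[0,0,0],"angular":[0,0,0]}]';python3 look.py pics/s16.png; python3 - <<'E'
from h import *
s=vision.snapshot("side");cv2.imwrite("pics/s17.png",s["pixels"][:,:,::-1])
E
```

```text
t: 14.35
tcp_pos: [0.5712, -0.1648, 0.1069]
tool_rot: [0.993, -0.121, 0.001, 0.0]
force: [-2.0, 2.5, 17.2]
finger_gap: 0.097
[-2.7  2.  15.8] [0.39 0.39 0.36] [ 0.5712 -0.1648  0.1069] 14.4
```

View pics/s16.png

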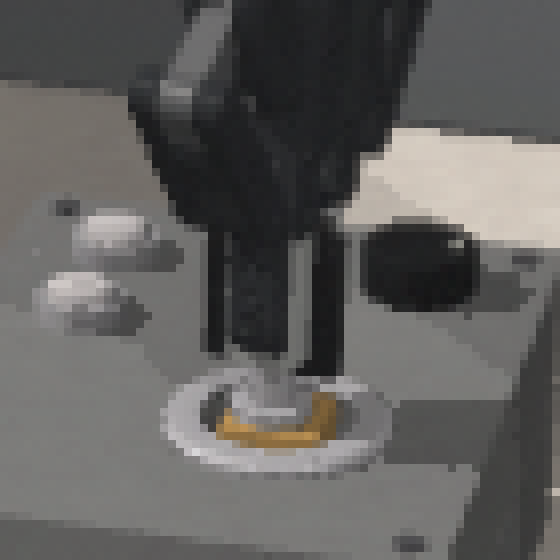

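View pics/s17.png

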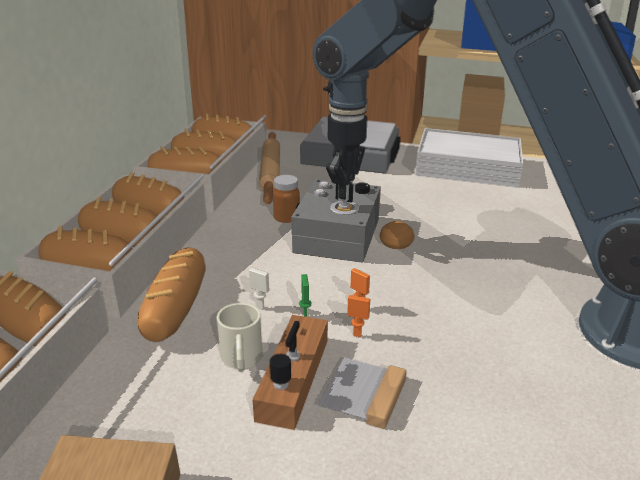

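The brass face is square to the box again after a quarter turn, the shoulder is seated, and the T and round keys and the bystanders look unmoved. Handing in.

```bash
python3 -c "
from station import manip
print(manip.sign_off())"
```

```text
the job is handed in; nothing more can be done
None
```

I took the black square-headed key from the right-most slot of the rack. I pushed it home in the switch with small wiggles and turned it clockwise to the stop. I handed the job in at about 14.5 s, still gripping at 120 N and holding the turn; no verdict is reported.

**Fully home:** the key stopped at tool height 0.107 m, as expected for a seated shoulder. It didn't sink further under about 16 N of push.

**Fully turned:** the tool turned about 104°, which covers the quarter turn plus the slot's play. The torque jumped from 0.14 to about 0.4 N m and stayed near 0.36–0.42 while held. In the picture the brass face is square to the box again.

**Everything else:** in the last side view the other two keys are still in the rack, and the mug, scraper, jar and roll look unmoved. The timer is hidden from that camera, so I didn't check it at the end.

**Checks that disagreed:** one early move stopped about 15 mm short and I corrected it before grasping. My two estimates of the keyhole's y differed by about 3 mm; the force felt at the mouth settled it.

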